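Load the brown tape roll into the packing-bench stand

TASK

Load the roll of brown paper tape into the tape stand: pinch the two orange end plates of its sprung spindle fully together, lower it between the stand's two green cups and let it spring out, so that a pin sits inside each cup (either way round). Leave the roll of white labels where it is.

Things in the scene. Friction and masses are not known exactly. Their poses are not given: they have to be found in the camera images.
- brown_roll: Loose sprung spindle, 0.2 kg, with a roll of brown tape (diameter 54, width 23 mm) between two upright orange end plates that stand on steel feet. Origin: on the bench under the middle of the unpinched spindle; x along the spindle, z up; centre line 32 mm up. Plates 4 mm thick, 30 mm wide (feet 46 wide, 12 high), tops 72 mm up, outer faces at x = -34 and +34 mm at rest.
- brown_roll_plunger (a joint): How far the +x plate and pin are pushed in towards the roll: 0 at rest, 0.034 m fully in. The spring resists with 4 N at rest, 11 N fully in, and pushes back when let go. Pinch the plates from above, a finger outside each, above the pins (38 to 72 mm up), with about 20 N. Fully pinched: 34 mm over the plates, 134 mm over the pins; the tips stay equally far from the plates' middle.
- brown_roll_fixed_tip (a point): Outer end of the brown roll's fixed pin, on the centre line, at x = -84 mm, 32 mm up. Each pin is steel, round, 12 mm in diameter, round-tipped, and sticks 50 mm straight out of its plate: 168 mm over both pins at rest.
- brown_roll_sprung_tip (a point): Outer end of the brown roll's sliding pin, on the centre line, at x = +84 mm, 32 mm up at rest; moves with the slide.
- stand: Fixed dark grey tape stand, two round green cups facing each other. Origin: on the bench under its centre; y along the line through the cups, z up. Base 90 x 200 x 10 mm; uprights behind the cups at y = -91 and +91 mm, 50 wide, 8 thick, 97 mm high. Cups: centre line 75 mm up, rims at y = -75 and +75 mm, floors at -83 and +83 mm, bore 34 mm, outside 44 mm. Released pins drop up to 11 mm in the bore.
- white_roll: The same kind of sprung spindle with a roll of white labels and blue end plates, same sizes and origin as brown_roll; not to be used.
Things that resemble listed ones, but are neither listed nor needed, are in the scene too. There is more than one size of the stand; the job needs the middle-sized.

How it is judged (in metres and radians):
At the end, for the whole second after the job is handed in: The brown roll's two pin tips are inside the two cups of the stand, either way round: each tip at least 3 mm past its cup's rim and within 17 mm of the cups' centre line sideways and in height; the roll is at rest (((y of brown_roll_fixed_tip in the frame of stand above 0.078 m and x of brown_roll_fixed_tip in the frame of stand between -0.017 and 0.017 m and z of brown_roll_fixed_tip in the frame of stand between 0.058 and 0.092 m and y of brown_roll_sprung_tip in the frame of stand below -0.078 m and x of brown_roll_sprung_tip in the frame of stand between -0.017 and 0.017 m and z of brown_roll_sprung_tip in the frame of stand between 0.058 and 0.092 m) or (y of brown_roll_fixed_tip in the frame of stand below -0.078 m and x of brown_roll_fixed_tip in the frame of stand between -0.017 and 0.017 m and z of brown_roll_fixed_tip in the frame of stand between 0.058 and 0.092 m and y of brown_roll_sprung_tip in the frame of stand above 0.078 m and x of brown_roll_sprung_tip in the frame of stand between -0.017 and 0.017 m and z of brown_roll_sprung_tip in the frame of stand between 0.058 and 0.092 m)) and linear speed of brown_roll below 0.02 m/s); the robot touches nothing.
It fails at once if the white roll is moved more than 30 mm (distance of white_roll from where it was at the start of the episode above 0.03 m).
It also fails if it takes over 38 s, if anything falls off the work surface, if the arm or the gripper's body presses on something with over 40 N, if the wrist force passes 120 N, or if a joint passes its speed limit or range.

ROBOT

A 7-joint arm with a two-finger parallel gripper is mounted at the origin on the work surface. World frame = base frame: x ahead of the robot, y to its left, z up, the work surface at z = 0. Lengths are in mm, angles in degrees, forces in N, time in s.
With the tool pointing down it reaches from about 425 to 975 mm from the base axis. Payload 16.7 kg.
Tool frame: the origin (TCP) lies on the centre line of the jaws, within the pads' length; the fingertips stand 11 mm ahead of it and the grasp point (between the pads) lies 8 mm behind it; z points along the fingers, x is the direction in which the jaws open and shut, and the axes are right-handed (so a half turn about z gives the same grasp; the last joint's range is limited). The gripper opens to 85 mm and grips with 20 to 120 N. Pads are 22 mm wide; open, the fingers measure 114 mm over their backs; the gripper's body (76 mm by 85 mm) begins 54 mm behind the grasp point. The pads swing forward as they close: fully open they stand 13 mm farther back than shut.
Start: joints at [66.033, 24.414, 4.234, 92.017, -1.954, 63.644, -3.845], TCP at [179.232, -650.732, 242.302] pointing down, gripper open.
Joint ranges: [-163.25, 163.25], [-28.42, 122.38], [-70.27, 78.77], [12.13, 141.07], [-58.53, 238.53], [9.26, 117.41], [-156.51, 156.51]. Speed limits (degrees/s): [108.29, 108.29, 136.94, 136.94, 172.46, 172.46, 172.46].

INTERFACE

Orientations are given as [roll, pitch, yaw] about the fixed x, y, z axes, in that order (R = Rz(yaw) Ry(pitch) Rx(roll)).
In Python, from plant import * gives the robot as it stands. The module is installed in compiled form; this text tells all that it offers.
- The arm moves only by the tool send_rows, never from a script. Its argument "steps" is a list that holds one entry, the list of rows, each a list of 4 numbers: the shift along the tool's x, y, z in units of 25 mm (1.0 is 25 mm), then the turn about the tool's z in units of 8 degrees (1.0 is 8 degrees). In form: [[[x, y, z, yaw], ...]]. A call has 1 to 20 rows; each row is the pose to reach, as a shift and turn from the pose measured when the call began, along the tool's axes at that moment; what a row does not reach only later rows make up. A row lasts 1/10 s, in which the tool goes at most 50 mm and 8.59 degrees, less where a joint would pass 70% of its speed; a pose out of reach is approached as far as the arm can. A call with a gripper value outside its range is refused whole. "hand" is the finger opening in mm, from 0 to 85.4, set as the call begins (left out, the last holds). The fingers move at their own pace and stop on an object; the grip force is fixed at half the most. Time passes only in rows, so rows that repeat a pose let the fingers close. It gives the time, the measured TCP pose, the force and the opening at its end, in the units of the state.
- observe(): the state, without advancing time (a new reading comes with each control period).
- camera(name): name is "side" or "top" or "wrist"; returns (picture, depth): 400x640x3 uint8, red, green, blue; 400x640 float32, mm along the optical axis (not along the pixel's ray), 0 where there is no reading.
- get_calibration(name): a dict with "K" (3x3 intrinsics, pixels), "view" (4x4, takes a point from world to camera coordinates). Camera axes: x right, y up, looking along -z (the intrinsics and any distortion apply to the point x, -y, -z); pixel columns grow to the right and rows downward; lengths in mm; the calibration is good to about 2 mm. A picture is of the moment at which its call begins: read the wrist's pose just before it. get_calibration takes no time and is no camera call; for the wrist camera it gives the pose at the moment of the call.
- job_done(): hands the job in, once; it reports no verdict.
Trained networks look in the newest picture that a camera, given by its name, has taken for a name from the list of things; names that differ only in an ending like _2 or _b are one class to them, and where a whole thing is asked for, a point or a joint stands for the part that bears it (a point fixed in the world has none). Each returns a list of dicts, best first, with "p" (0 to 1); they miss things now and then, are a little off and sometimes report something else, mostly with a low value. They report only what shows in the picture. A call takes as long as a camera call. They do not tell look-alikes from the thing itself.
- find_in(camera, name): "at" ([column, row] in pixels, amid what is visible of it).
The state is a dict: "clock": time; "joint_pos": joint angles; "qd": joint speeds; "tau": joint torques, N m; "eef_pos": TCP position; "eef_rot": TCP orientation; "contact_force": force on the tool from outside, world axes, zero at the start; "torque": the same for the moment, N m; "opening": opening from 0.0 (shut) to 1.0 (fully open).
Only numpy, scipy, OpenCV 4.12 (cv2) and the standard library are available. Lean on these libraries where they do the work, as an engineer would, in place of code of your own. Each camera call takes 0.05 s, during which the arm holds its last target. There are 200 camera calls.

## Working session

There is one attempt and no reset: what is moved stays moved. The work goes in short steps, Python scripts to look and compute and a tool call to move; the robot and the scene stay as the last step left them, time stands still between calls to the robot, and variables do not carry over. Pictures are saved under pics/ and viewed, on a budget of 10 in all, crops included, one or two more only if the job needs it, and the job is handed in when it is done.

Besides the shell and the picture viewer there is one more tool, called as a command line: name --argument value ..., lists and objects as JSON in quotes. send_rows: Moves the arm, as the interface text tells. Its arguments: {"type":"object","properties":{"steps":{"type":"array"},"hand":{"type":"number"}},"required":["steps"]}

```bash
mkdir -p pics
cat > h.py <<'E'
from plant import *
import numpy as np, cv2
def w(cam,u,v,d,c=None):
    c=c or get_calibration(cam);K=np.array(c["K"]);V=np.array(c["view"])
    p=np.array([(u-K[0,2])/K[0,0]*d,-(v-K[1,2])/K[1,1]*d,-d,1]);return (np.linalg.inv(V)@p)[:3]
def cloud(cam,dep,c=None):
    c=c or get_calibration(cam);K=np.array(c["K"]);V=np.array(c["view"])
    v,u=np.mgrid[:400,:640];p=np.stack([(u-K[0,2])/K[0,0]*dep,-(v-K[1,2])/K[1,1]*dep,-dep,np.ones_like(dep)],-1)
    return (p@np.linalg.inv(V).T)[...,:3]
E
python3 - <<'E'
from h import *
print(observe()); 
ims=[]
for c in("top","side"):
    im,d=camera(c);ims.append(im);P=cloud(c,d);np.save(c+".npy",P);np.save(c+"im.npy",im)
    print(c,get_calibration(c).keys(),np.linalg.inv(np.array(get_calibration(c)["view"])).round(2).tolist())
    for n in("brown_roll","brown_roll_fixed_tip","brown_roll_sprung_tip","stand","white_roll"):
        for r in find_in(c,n)[:4]:
            u,v=np.array(r["at"]).astype(int);print(c,n,round(r["p"],2),u,v,P[v,u].round(0))
    cv2.imwrite(f"pics/{c}.png",im[...,::-1])
E
```

```text
{'clock': 0.0, 'joint_pos': array([66.03373619, 24.44982231,  4.232398  , 92.0518968 , -1.95109754,
       63.64429629, -3.84346916]), 'qd': array([-0.01586813, -0.07070511, -0.04377118, -0.02930735,  0.03051815,
       -0.06785186, -0.02089659]), 'tau': array([-3.86018510e-04, -9.49831152e+01,  3.76009718e+00, -4.63523769e+01,
        1.90807128e-02,  1.01050391e-02, -3.51663978e-06]), 'eef_pos': array([ 179.10036496, -650.39706158,  241.61181921]), 'eef_rot': array([ 1.79991713e+02,  7.34288433e-02, -7.45999644e+01]), 'contact_force': array([-0.65210469,  0.58414285, -0.42762235]), 'torque': array([-0.0013063 ,  0.00451531, -0.03382744]), 'opening': 1.0001964413277251}
top dict_keys(['K', 'view']) [[0.01, 1.0, -0.08, 397.52], [-1.0, 0.01, 0.01, 22.73], [0.01, 0.08, 1.0, 946.52], [0.0, 0.0, 0.0, 1.0]]
top brown_roll 0.56 206 173 [530. 298.  38.]
top brown_roll_fixed_tip 0.62 207 168 [539. 289.  61.]
top brown_roll_sprung_tip 0.7 206 186 [494. 287.  73.]
top stand 0.79 322 161 [569.  10.  10.]
top stand 0.68 405 151 [ 598. -204.    8.]
top stand 0.62 341 250 [342. -39.  14.]
top white_roll 0.7 466 176 [ 527. -340.   59.]
side dict_keys(['K', 'view']) [[-0.72, 0.47, -0.51, -1.76], [-0.69, -0.48, 0.54, 511.91], [0.01, 0.74, 0.67, 670.25], [0.0, 0.0, 0.0, 1.0]]
side brown_roll 0.74 195 262 [527. 302.  34.]
side brown_roll 0.56 395 133 [ 525. -342.   26.]
side brown_roll_fixed_tip 0.79 199 260 [495. 307.  70.]
side brown_roll_sprung_tip 0.87 207 271 [490. 300.  36.]
side stand 0.98 384 221 [345. -59.  13.]
side stand 0.97 343 149 [ 595. -207.    6.]
side stand 0.59 287 185 [589.   5.  10.]
side stand 0.35 197 262 [493. 312.  71.]
side white_roll 0.65 399 134 [ 506. -333.   35.]
```

View pics/top.png

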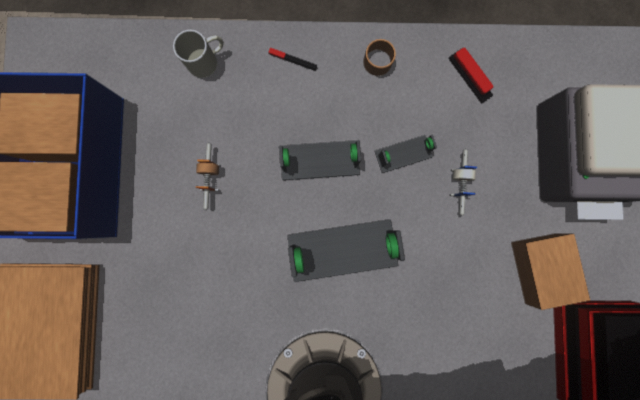

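View pics/side.png

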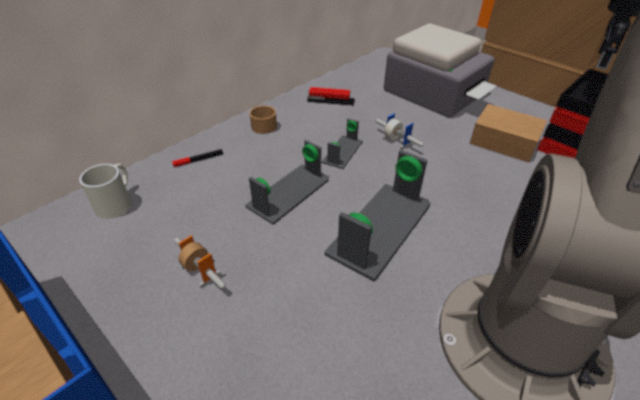

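The middle-sized stand is the centre one at top (322,161), at about (575,10). The brown roll is at top (206,176) and the white roll at (465,180). Next I measure both from the clouds.

Run:
```python
from h import *
for c in("top","side"):
    P=np.load(c+".npy");hsv=cv2.cvtColor(np.load(c+"im.npy"),cv2.COLOR_RGB2HSV).astype(int);H,S,V=hsv[...,0],hsv[...,1],hsv[...,2]
    X,Y,Z=P[...,0],P[...,1],P[...,2]
    box=lambda x0,x1,y0,y1:(X>x0)&(X<x1)&(Y>y0)&(Y<y1)
    print(c,"table z",np.median(Z[box(400,480,100,250)]))
    m=box(470,650,-115,135)
    g=m&(H>45)&(H<80)&(S>120)
    for s in(1,-1):
        q=P[g&((Y-10)*s>0)];print(" cup",s,len(q),q.mean(0).round(1),q.min(0).round(0),q.max(0).round(0))
    b=m&(V<95)&(Z>5)&(Z<16);q=P[b][:,:2].astype(np.float32);print(" base",len(q),cv2.minAreaRect(q))
    r=box(400,650,230,370)
    o=r&(S>130)&(H<15)&(Z>8);q=P[o]
    for lo in range(450,570,8):
        k=q[(q[:,0]>=lo)&(q[:,0]<lo+8)]
        if len(k):print("  orange x",lo,len(k),k.mean(0).round(0),"z",k[:,2].min().round(),k[:,2].max().round(), "y",k[:,1].min().round(),k[:,1].max().round())
    q=P[r&(Z>8)];e=q[q[:,2]>20]
    print(" roll pts",len(q),cv2.minAreaRect(q[:,:2].astype(np.float32)),e[np.argmin(e[:,0])].round(0),e[np.argmax(e[:,0])].round(0))
    s=e[(e[:,0]<480)|(e[:,0]>565)]; l=cv2.fitLine(s[:,:2].astype(np.float32),cv2.DIST_HUBER,0,.01,.01).ravel();print(" pin line",l, np.degrees(np.arctan2(l[1],l[0])))
```

```text
top table z 0.5616196327280818
 cup 1 84 [563.3  97.4  91.2] [545.  91.  57.] [582. 104. 100.]
 cup -1 95 [576.7 -62.6  89.8] [559. -69.  58.] [596. -56. 100.]
 base 2301 ((572.5342407226562, 15.596839904785156), (89.23817443847656, 203.52223205566406), 4.676244735717773)
  orange x 490 19 [492. 295.  65.] z 50.0 74.0 y 284.0 308.0
  orange x 546 4 [552. 298.  59.] z 57.0 61.0 y 295.0 303.0
  orange x 554 27 [556. 295.  65.] z 51.0 74.0 y 283.0 307.0
 roll pts 610 ((525.1221923828125, 294.8233642578125), (162.28492736816406, 52.98972702026367), 4.535281181335449) [443. 300.  38.] [607. 292.  34.]
 pin line [ 9.9987638e-01 -1.5723443e-02  5.2592926e+02  2.9591104e+02] -0.90092397
side table z -0.4908174309118749
 cup 1 49 [556.8  97.   89.9] [544.  93.  73.] [576. 103.  97.]
 cup -1 204 [576.8 -63.1  76.8] [556. -72.  43.] [597. -55.  98.]
 base 1789 ((570.4869995117188, 17.779647827148438), (88.65340423583984, 201.89266967773438), 4.6190338134765625)
  orange x 482 13 [490. 299.  52.] z 34.0 71.0 y 288.0 309.0
  orange x 490 225 [492. 300.  49.] z 9.0 73.0 y 284.0 313.0
  orange x 522 6 [530. 298.  39.] z 31.0 46.0 y 278.0 313.0
  orange x 530 82 [532. 299.  39.] z 12.0 58.0 y 272.0 320.0
  orange x 538 1 [542. 322.  40.] z 40.0 40.0 y 322.0 322.0
  orange x 546 10 [554. 293.  63.] z 56.0 70.0 y 285.0 304.0
  orange x 554 87 [556. 297.  65.] z 53.0 73.0 y 283.0 310.0
 roll pts 1209 ((523.3194580078125, 297.0233154296875), (164.54461669921875, 51.75800704956055), 4.6955461502075195) [441. 300.  34.] [606. 296.  37.]
 pin line [ 9.9991840e-01 -1.2774158e-02  4.8859369e+02  2.9966290e+02] -0.7319252
```

send_rows --steps '[[[0,0,-1,0],[0,0,-1,0]]]'

```text
clock: 0.8
eef_pos: [179.5, -651.9, 270.2]
eef_rot: [-180.0, -0.2, -74.6]
contact_force: [0.3, -0.1, 0.5]
opening: 0.997
```

```bash
cat >> h.py <<'E'
def rel(pts):  # pts: list of (x,y,z,yaw) world -> rows
    s=observe();p=s["eef_pos"];r=np.radians(s["eef_rot"]);cx,sx,cy,sy,cz,sz=[f(a) for a in r for f in(np.cos,np.sin)]
    R=np.array([[cz,-sz,0],[sz,cz,0],[0,0,1]])@np.array([[cy,0,sy],[0,1,0],[-sy,0,cy]])@np.array([[1,0,0],[0,cx,-sx],[0,sx,cx]])
    out=[]
    for q in pts:
        d=R.T@(np.array(q[:3])-p)/25;dy=-((q[3]-s["eef_rot"][2]+180)%360-180)/8
        out.append([round(float(v),2) for v in (*d,dy)])
    return out
E
python3 - <<'E'
from h import *
s=observe();print(s["joint_pos"].round(1))
pts=[]
for i in range(1,21):
    a=np.radians(-74.6+4.2*i);r=676-2*i;pts.append((r*np.cos(a),r*np.sin(a),285,-74.6+3*i))
print(rel(pts))
E
```

```text
[65.9 23.2  4.4 90.3 -1.9 66.4 -3.9]
[[-0.16, -1.98, -0.59, -0.38], [-0.45, -3.93, -0.59, -0.75], [-0.89, -5.85, -0.59, -1.13], [-1.46, -7.72, -0.59, -1.5], [-2.17, -9.55, -0.6, -1.88], [-3.01, -11.31, -0.6, -2.25], [-3.98, -13.0, -0.6, -2.63], [-5.06, -14.61, -0.6, -3.0], [-6.25, -16.13, -0.61, -3.38], [-7.55, -17.56, -0.61, -3.75], [-8.94, -18.88, -0.62, -4.13], [-10.42, -20.09, -0.62, -4.5], [-11.99, -21.19, -0.63, -4.88], [-13.62, -22.17, -0.63, -5.25], [-15.32, -23.02, -0.64, -5.63], [-17.07, -23.75, -0.65, -6.0], [-18.86, -24.34, -0.65, -6.38], [-20.68, -24.79, -0.66, -6.75], [-22.53, -25.11, -0.67, -7.13], [-24.39, -25.3, -0.67, -7.5]]
```

send_rows --steps '[[[-0.2,-2,-0.6,-0.4],[-0.45,-3.9,-0.6,-0.75],[-0.9,-5.85,-0.6,-1.1],[-1.5,-7.7,-0.6,-1.5],[-2.2,-9.5,-0.6,-1.9],[-3,-11.3,-0.6,-2.25],[-4,-13,-0.6,-2.6],[-5,-14.6,-0.6,-3],[-6.25,-16.1,-0.6,-3.4],[-7.5,-17.5,-0.6,-3.75],[-8.9,-18.9,-0.6,-4.1],[-10.4,-20.1,-0.6,-4.5],[-12,-21.2,-0.6,-4.9],[-13.6,-22.2,-0.6,-5.25],[-15.3,-23,-0.6,-5.6],[-17,-23.7,-0.6,-6],[-18.9,-24.3,-0.6,-6.4],[-20.7,-24.8,-0.6,-6.75],[-22.5,-25.1,-0.6,-7.1],[-24.4,-25.3,-0.6,-7.5]]]' --hand 85.4

```text
clock: 2.8
eef_pos: [627.2, 105.8, 283.0]
eef_rot: [179.8, -0.1, -14.5]
contact_force: [1.3, 0.1, 0.2]
opening: 1.001
```

Run:
```python
from h import *
s=observe();print(s["joint_pos"].round(1),s["eef_pos"],s["eef_rot"])
p=s["eef_pos"];a0=np.degrees(np.arctan2(p[1],p[0]));r0=np.hypot(*p[:2]);y0=s["eef_rot"][2]
T=np.array([524,200]);a1=np.degrees(np.arctan2(200,524));r1=np.hypot(*T);n=int(np.ceil((a1-a0)/4.2))
print(n,rel([((r0+(r1-r0)*t)*np.cos(np.radians(a0+(a1-a0)*t)),(r0+(r1-r0)*t)*np.sin(np.radians(a0+(a1-a0)*t)),270,y0+(-1.5-y0)*t) for t in np.arange(1,n+1)/n]))
```

```text
[  4.2  20.9 -25.7  93.3   9.8  68.  -38.2] [627.23973134 105.75316643 282.97663808] [ 1.79826499e+02 -1.35327047e-01 -1.45160593e+01]
3 [[-1.62, -1.04, 0.51, -0.54], [-3.27, -1.91, 0.51, -1.08], [-4.94, -2.62, 0.5, -1.63]]
```

Run:
```python
from h import *
print(rel([(524,296,220,-1.5)]))
```

```text
[[-5.91, -6.34, 2.49, -1.63]]
```

send_rows --steps '[[[-1.2,-1.3,0.5,-0.3],[-2.4,-2.5,1,-0.6],[-3.6,-3.8,1.5,-1],[-4.8,-5.1,2,-1.3],[-5.9,-6.3,2.5,-1.6],[-5.9,-6.3,2.5,-1.6],[-5.9,-6.3,2.5,-1.6]]]'

```text
clock: 3.5
eef_pos: [523.5, 295.6, 219.3]
eef_rot: [179.8, -0.1, -1.6]
contact_force: [0.2, -0.9, 0.2]
opening: 1.0
```

Run:
```python
from h import *
s=observe();print(s["joint_pos"].round(1),s["eef_pos"],s["eef_rot"])
c=get_calibration("wrist");im,d=camera("wrist");P=cloud("wrist",d,c);np.save("w.npy",P);np.save("wim.npy",im);cv2.imwrite("pics/w1.png",im[...,::-1])
print(np.linalg.inv(np.array(c["view"])).round(2))
X,Y,Z=P[...,0],P[...,1],P[...,2];m=(abs(X-524)<100)&(abs(Y-296)<60)&(Z<100)&(d>0)
hsv=cv2.cvtColor(im,cv2.COLOR_RGB2HSV).astype(int);o=m&(hsv[...,0]<15)&(hsv[...,1]>130)
for n,k in(("hi",m&(Z>64)),("pins",m&(Z>20)&(Z<45)&(abs(X-524)>42)&(abs(Y-296)<15))):
  for s in(1,-1):
    q=P[k&((X-524)*s>0)]
    if len(q):print(n,s,len(q),q.mean(0).round(1),np.percentile(q,2,axis=0).round(1),np.percentile(q,98,axis=0).round(1))
```

```text
[-10.2  21.9 -32.3 101.5  13.4  60.5 -48.9] [523.49607134 295.64414798 219.32894251] [ 1.79792532e+02 -6.50303565e-02 -1.61938835e+00]
[[ 1.0000e+00  3.0000e-02  1.0000e-02  5.2599e+02]
 [-3.0000e-02  9.6000e-01  2.9000e-01  3.6836e+02]
 [-0.0000e+00 -2.9000e-01  9.6000e-01  3.5085e+02]
 [ 0.0000e+00  0.0000e+00  0.0000e+00  1.0000e+00]]
hi 1 175 [555.8 297.7  71.2] [554.  283.   65.1] [557.6 312.   73. ]
hi -1 176 [492.6 299.1  71.1] [490.3 284.8  64.5] [494.4 313.2  73.2]
pins 1 492 [585.9 297.5  36.4] [566.7 291.1  31.5] [605.7 302.5  38.9]
pins -1 485 [462.3 300.   36.6] [443.1 293.6  31.7] [481.1 304.9  39.2]
```

View pics/w1.png

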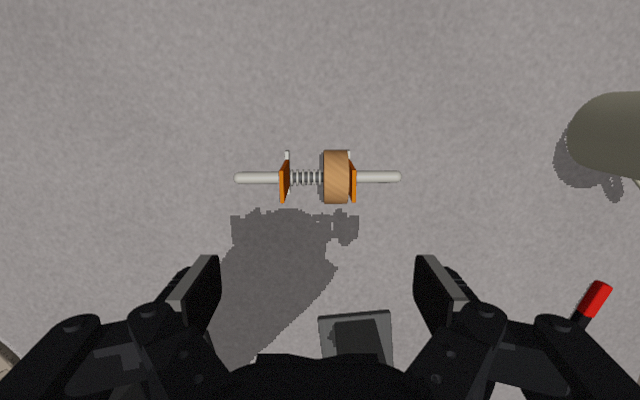

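Run:
```python
from h import *
P=np.load("w.npy")
for x0 in(170,415):
    q=P[250:310,x0:x0+60].reshape(-1,3);q=q[(q[:,2]>120)&(q[:,2]<330)];print(np.percentile(q,[0,1,3,10,50],axis=0).round(0).tolist())
for u,v in((210,258),(212,280),(427,258),(422,280)):print(P[v,u].round(0))
```

```text
[[468.0, 286.0, 220.0], [469.0, 288.0, 223.0], [470.0, 290.0, 224.0], [475.0, 295.0, 227.0], [481.0, 306.0, 241.0]]
[[566.0, 284.0, 222.0], [566.0, 286.0, 224.0], [566.0, 289.0, 226.0], [566.0, 294.0, 229.0], [568.0, 303.0, 243.0]]
[480. 308. 229.]
[481. 300. 232.]
[569. 306. 229.]
[567. 298. 233.]
```

send_rows --steps '[[[0,-0.1,1.5,0],[0,-0.1,3,0],[0,-0.1,4,0],[0,-0.1,4,0]]]'

```text
clock: 3.95
eef_pos: [524.1, 294.1, 116.7]
eef_rot: [179.6, 0.1, -1.9]
contact_force: [-0.1, -1.1, -0.1]
opening: 0.998
```

send_rows --steps '[[[0,-0.17,0.9,-0.1],[0,-0.17,1.8,-0.1],[0,-0.17,2.5,-0.1],[0,-0.17,2.5,-0.1],[0,-0.17,2.5,-0.1]]]'

```text
clock: 4.45
eef_pos: [524.7, 298.0, 55.1]
eef_rot: [179.6, 0.1, -1.1]
contact_force: [0.1, 0.5, 0.8]
opening: 1.003
```

send_rows --steps '[[[0,0,0.1,0],[0,0,0.1,0],[0,0,0.1,0],[0,0,0.1,0],[0,0,0.1,0],[0,0,0.1,0],[0,0,0.1,0],[0,0,0.1,0],[0,0,0.1,0],[0,0,0.1,0],[0,0,0.1,0],[0,0,0.1,0]]]' --hand 25

```text
clock: 5.65
eef_pos: [526.5, 299.3, 55.5]
eef_rot: [179.8, -0.2, -1.1]
contact_force: [-2.6, -1.3, 24.5]
opening: 0.373
```

send_rows --steps '[[[0,0,-0.1,0],[0,0,-0.3,0],[0,0,-0.8,0],[0,0,-1.6,0],[0,0,-2.4,0],[0,0,-3.2,0],[0,0,-4,0],[0,0,-4,0],[0,0,-4,0]]]'

```text
clock: 6.55
eef_pos: [526.3, 299.6, 156.0]
eef_rot: [179.8, -0.2, -1.1]
contact_force: [0.7, 0.5, -2.5]
opening: 0.37
```

Run:
```python
from h import *
s=observe();print(s["eef_pos"],s["eef_rot"],s["contact_force"],s["opening"])
c=get_calibration("wrist");im,d=camera("wrist");P=cloud("wrist",d,c);np.save("w.npy",P);np.save("wim.npy",im)
im2,_=camera("side");cv2.imwrite("pics/w2.png",np.vstack([im[100:,:,::-1],im2[80:380,:,::-1]]))
```

```text
[526.28839915 299.57184321 155.97066297] [179.78479697  -0.19558057  -1.13051549] [ 0.69953211  0.47919522 -2.4991872 ] 0.370378688595055
```

View pics/w2.png

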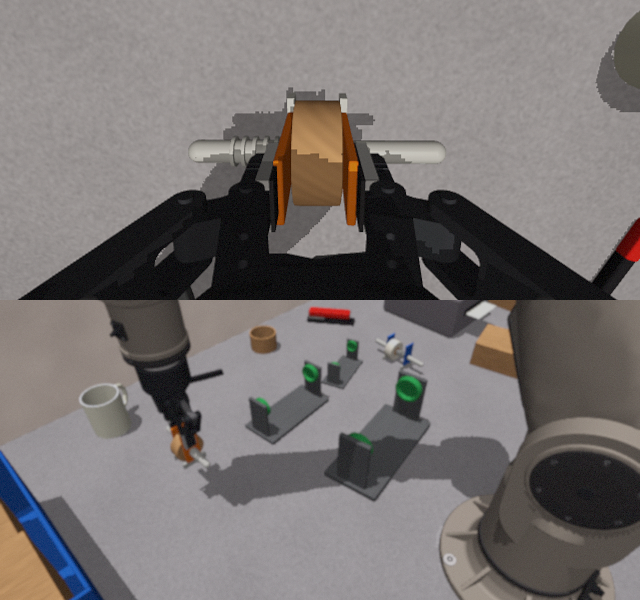

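The roll is held with its plates pinched around the tape. In the wrist crop the pins run from column 190 to 445. Next I measure the pins in the hand.

Run:
```python
from h import *
P=np.load("w.npy");p=observe()["eef_pos"];Q=P-p
X,Y,Z=Q[...,0],Q[...,1],Q[...,2]
im=np.load("wim.npy");sat=im.max(2).astype(int)-im.min(2)
m=(abs(X)>35)&(abs(X)<90)&(abs(Y)<25)&(Z<0)&(Z>-60)&(im.mean(2)>95)&(sat<40)
for s in(1,-1):
    q=Q[m&(X*s>0)]
    if len(q):
        print(s,len(q),q.mean(0).round(1),np.percentile(q,[0.5,99.5],axis=0).round(1).tolist())
        for lo in range(36,84,8):
            k=q[(abs(q[:,0])>=lo)&(abs(q[:,0])<lo+8)]
            if len(k):print("   ",lo,len(k),np.median(k,axis=0).round(1),"topz",np.percentile(k[:,2],90).round(1))
```

```text
1 1336 [ 49.9  -0.2 -17.8] [[35.1, -7.3, -24.1], [65.7, 4.3, -14.8]]
    36 356 [ 40.1   0.5 -17.3] topz -16.1
    44 367 [ 47.9   0.2 -17.3] topz -15.9
    52 366 [ 56.    0.  -17.1] topz -15.8
    60 207 [ 62.3  -0.1 -17.5] topz -15.9
-1 1265 [-49.4   1.9 -18.7] [[-64.9, -5.3, -25.7], [-35.2, 7.5, -14.9]]
    36 338 [-40.1   2.5 -17.6] topz -15.5
    44 344 [-48.2   2.4 -18.5] topz -17.1
    52 363 [-55.9   2.3 -18.6] topz -17.2
    60 161 [-62.    2.5 -19.3] topz -17.9
```

Run:
```python
from h import *
print(rel([(570.3,17,180,-85.3)]))
```

```text
[[2.0, 11.26, -0.95, 10.52]]
```

send_rows --steps '[[[0.1,0.5,-0.4,0.5],[0.3,1.5,-0.95,1.4],[0.5,2.6,-0.95,2.3],[0.7,3.7,-0.95,3.3],[0.9,4.8,-0.95,4.3],[1.1,5.9,-0.95,5.3],[1.3,7,-0.95,6.3],[1.5,8.1,-0.95,7.3],[1.7,9.2,-0.95,8.3],[1.8,10.2,-0.95,9.3],[1.9,11,-0.95,10.1],[2,11.25,-0.95,10.5],[2,11.25,-0.95,10.5],[2,11.25,-0.95,10.5],[2,11.25,-0.95,10.5]]]'

```text
clock: 8.15
eef_pos: [570.0, 18.2, 179.6]
eef_rot: [-180.0, -0.3, -85.0]
contact_force: [0.3, 0.1, -1.6]
opening: 0.368
```

```bash
cat > m.py <<'E'
from h import *
import sys
s=observe();p=s["eef_pos"];print(p.round(1),s["eef_rot"].round(1),s["opening"],s["contact_force"].round(1))
c=get_calibration("wrist");im,d=camera("wrist");P=cloud("wrist",d,c);np.save("w.npy",P);np.save("wim.npy",im)
cv2.imwrite(sys.argv[1],im[...,::-1])
hsv=cv2.cvtColor(im,cv2.COLOR_RGB2HSV).astype(int)
g=(d>0)&(hsv[...,0]>45)&(hsv[...,0]<80)&(hsv[...,1]>120)&(P[...,2]>40)&(P[...,2]<110)
for k in(1,-1):
    q=P[g&((P[...,1]-17)*k>0)&(abs(P[...,1]-17)<110)]
    if len(q):print("cup",k,len(q),"mean",q.mean(0).round(1),np.percentile(q,[1,99],axis=0).round(1).tolist(),"top",q[q[:,2]>np.percentile(q[:,2],85)].mean(0).round(1))
sat=im.max(2).astype(int)-im.min(2);Q=P-p
m=(abs(Q[...,1])>38)&(abs(Q[...,1])<90)&(abs(Q[...,0])<20)&(Q[...,2]<-8)&(Q[...,2]>-40)&(im.mean(2)>95)&(sat<40)
for k in(1,-1):
    q=P[m&(Q[...,1]*k>0)]
    if len(q):print("pin",k,len(q),q.mean(0).round(1),np.percentile(q,[.5,99.5],axis=0).round(1).tolist())
E
python3 m.py pics/w3.png
```

```text
[570.   18.2 179.6] [-180.    -0.3  -85. ] 0.36772508337483056 [ 0.3  0.1 -1.6]
cup 1 1669 mean [567.8  97.2  81.7] [[547.1, 91.0, 57.5], [587.6, 104.6, 97.9]] top [566.7  98.3  96.9]
cup -1 1705 mean [580.7 -61.6  81.5] [[560.0, -69.3, 57.6], [600.4, -55.5, 97.6]] top [579.3 -62.8  96.6]
pin 1 1235 [566.3  69.5 159.6] [[558.5, 56.3, 152.6], [573.2, 84.4, 163.7]]
pin -1 1058 [574.5 -32.6 161.4] [[567.3, -46.4, 155.2], [579.7, -20.1, 163.9]]
```

View pics/w3.png

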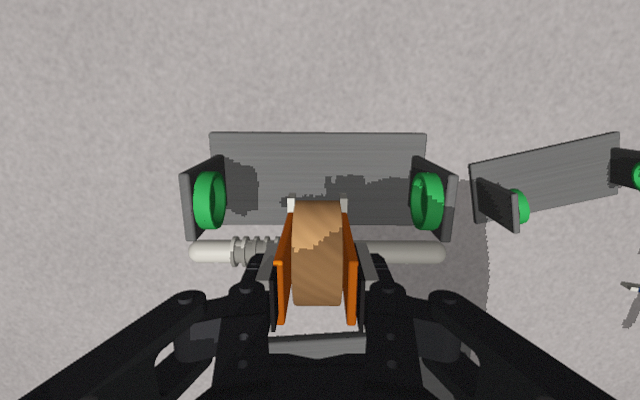

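The cups are at columns 210 and 427 in the wrist view, and the pins run parallel to them. The pin centre is about 3 mm short in x and 1.3 mm too far in y, so I correct both while descending.

send_rows --steps '[[[0.06,-0.11,0.6,0],[0.06,-0.11,1.3,0],[0.06,-0.11,1.9,0],[0.06,-0.11,1.9,0],[0.06,-0.11,1.9,0]]]'

```text
clock: 8.7
eef_pos: [572.8, 16.7, 131.8]
eef_rot: [180.0, -0.3, -85.0]
contact_force: [-0.1, 0.2, -1.1]
opening: 0.371
```

```bash
python3 m.py pics/w4.png
```

```text
[572.8  16.7 131.8] [180.   -0.3 -85. ] 0.37056043319559634 [-0.1  0.2 -1.1]
cup 1 2596 mean [569.4  97.5  81.6] [[549.1, 91.5, 57.5], [587.6, 104.6, 97.8]] top [566.4  97.9  96.9]
cup -1 2542 mean [582.9 -61.8  81.4] [[563.3, -68.9, 57.1], [600.5, -55.5, 97.6]] top [579.5 -62.3  96.7]
pin 1 1394 [568.5  72.8 110.1] [[553.3, 54.8, 96.3], [581.2, 106.7, 115.9]]
pin -1 1076 [577.5 -34.2 113.4] [[570.2, -69.9, 96.6], [592.1, -21.3, 116.1]]
```

View pics/w4.png

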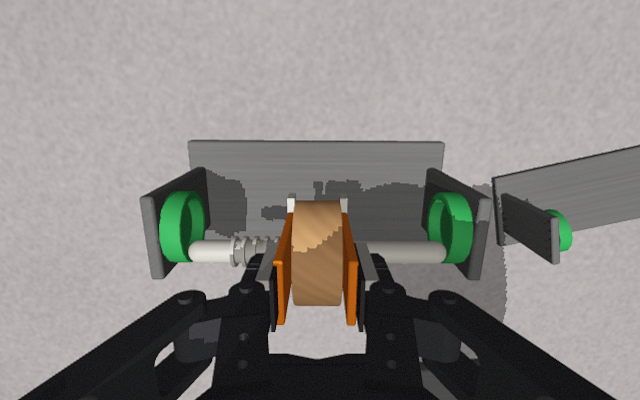

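The pins are centred between the cups, so I lower to the release height.

send_rows --steps '[[[0,0,0.4,0],[0,0,0.8,0],[0,0,1.2,0],[0,0,1.5,0],[0,0,1.5,0],[0,0,1.5,0]]]'

```text
clock: 9.35
eef_pos: [573.2, 16.6, 94.7]
eef_rot: [-180.0, -0.3, -85.0]
contact_force: [-0.1, -1.0, -2.2]
opening: 0.371
```

```bash
python3 m.py pics/w5.png
```

```text
[573.2  16.6  94.7] [-180.    -0.3  -85. ] 0.37127120149130927 [-0.1 -1.  -2.2]
cup 1 4722 mean [568.1  97.1  80.5] [[547.8, 90.9, 57.3], [587.7, 104.4, 97.7]] top [566.7  97.8  96.7]
cup -1 4655 mean [581.  -61.8  80.3] [[560.5, -68.8, 57.4], [600.6, -55.6, 97.3]] top [579.7 -62.6  96.4]
pin 1 1211 [569.4  67.8  74.9] [[561.7, 54.6, 69.7], [576.3, 82.6, 79.1]]
pin -1 1094 [577.9 -34.   76.4] [[570.4, -47.8, 72.4], [582.9, -21.6, 78.7]]
```

View pics/w5.png

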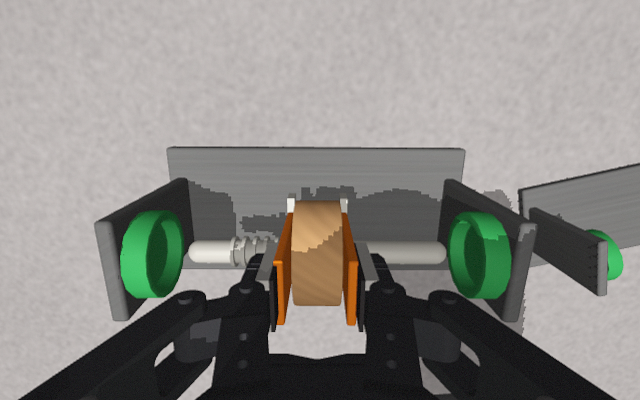

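send_rows --steps '[[[0,0,0,0],[0,0,0,0],[0,0,0,0],[0,0,0,0],[0,0,0,0],[0,0,0,0]]]' --hand 62

```text
clock: 10.0
eef_pos: [573.4, 16.6, 95.1]
eef_rot: [-179.9, -0.3, -85.0]
contact_force: [-0.4, 0.8, -1.8]
opening: 0.728
```

send_rows --steps '[[[0,0,0,0],[0,0,0,0],[0,0,0,0],[0,0,0,0],[0,0,0,0],[0,0,0,0],[0,0,0,0],[0,0,0,0]]]' --hand 85.4

```text
clock: 10.8
eef_pos: [573.4, 16.6, 95.1]
eef_rot: [-179.9, -0.3, -85.0]
contact_force: [0.4, 1.2, -0.3]
opening: 1.0
```

```bash
python3 m.py pics/w6.png
```

```text
[573.4  16.6  95.1] [-179.9   -0.3  -85. ] 1.0000369806038512 [ 0.4  1.2 -0.3]
cup 1 3680 mean [571.1  97.4  84. ] [[549.3, 91.4, 57.3], [587.7, 104.6, 97.8]] top [566.5  97.4  97. ]
cup -1 3539 mean [584.5 -61.6  83.9] [[562.5, -69.0, 57.2], [600.7, -55.4, 97.6]] top [579.6 -62.5  96.8]
pin 1 1438 [569.3  79.2  82.1] [[561.3, 56.6, 77.1], [574.5, 97.8, 84.9]]
pin -1 1383 [579.7 -43.9  82.1] [[571.6, -62.9, 78.3], [584.4, -21.7, 84.7]]
```

View pics/w6.png

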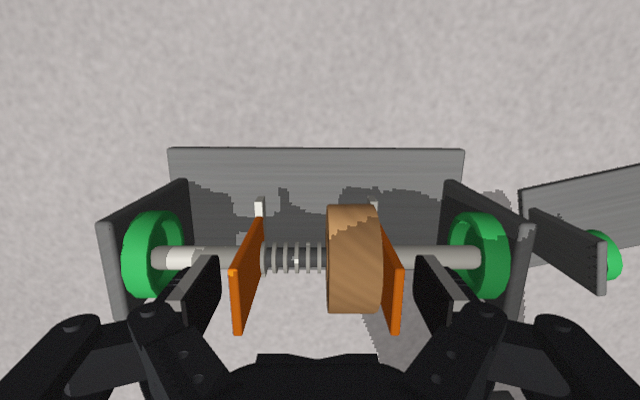

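Both pins are in the cups, with tips at columns 155 and 480 in the wrist view. I lift straight off.

send_rows --steps '[[[0,0,-0.3,0],[0,0,-0.8,0],[0,0,-1.6,0],[0,0,-2.4,0],[0,0,-3.2,0],[0,0,-4,0],[0,0,-4.8,0],[0,0,-4.8,0],[0,0,-4.8,0],[0,0,-4.8,0],[0,0,-4.8,0]]]'

```text
clock: 11.95
eef_pos: [572.8, 17.1, 214.5]
eef_rot: [180.0, -0.3, -85.0]
contact_force: [0.6, 0.0, -0.4]
opening: 1.008
```

```bash
sed -i 's/^m=.*/m=(abs(P[...,1]-17)>30)\&(abs(P[...,1]-17)<85)\&(abs(P[...,0]-573)<20)\&(P[...,2]>50)\&(P[...,2]<95)\&(im.mean(2)>95)\&(sat<40)/; s/Q\[...,1\]\*k>0/(P[...,1]-17)*k>0/' m.py; python3 m.py pics/w7.png; sleep 0; python3 m.py pics/w8.png | grep pin
```

```text
[572.8  17.1 214.5] [180.   -0.3 -85. ] 1.0080169009992936 [ 0.6  0.  -0.4]
cup 1 1055 mean [569.1  97.5  85.6] [[546.9, 91.2, 58.1], [587.6, 105.0, 97.9]] top [566.1  98.1  97. ]
cup -1 1028 mean [581.8 -61.6  85.7] [[559.6, -69.4, 58.1], [600.5, -55.5, 97.5]] top [579.1 -62.9  96.7]
pin 1 669 [569.6  73.6  80.6] [[557.0, 48.7, 56.1], [592.1, 95.3, 84.9]]
pin -1 568 [577.9 -40.1  82.4] [[571.1, -59.7, 57.6], [591.3, -13.8, 85.0]]
pin 1 668 [569.7  73.6  80.7] [[556.9, 48.6, 57.0], [592.2, 95.2, 85.2]]
pin -1 566 [577.9 -40.1  82.5] [[571.3, -59.6, 57.7], [590.5, -14.0, 85.0]]
```

View pics/w7.png

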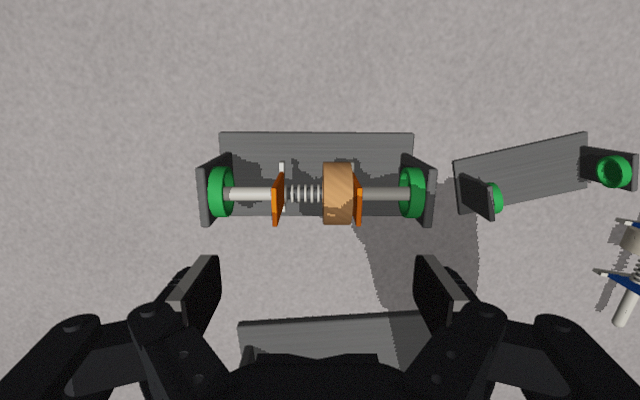

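The pins sit in both cups and nothing is touching the robot. The pin position reads the same in two consecutive pictures, so I hand the job in.

```bash
python3 -c "
from plant import *
print(job_done())"
```

```text
the job is handed in; nothing more can be done
None
```

The brown roll is loaded in the middle-sized stand, with one pin in each green cup, and the job was handed in at about 12 s of the 38 s allowed. No verdict was reported.

- **What I did:** I pinched the orange plates, carried the roll over, turned it 84° and lowered it between the cups. I let it spring out in two steps, then lifted clear.
- **Position:** The last wrist pictures show both pins inside the cups. Their centre line is about 78 mm up (limits 58 to 92) and within a few millimetres of the cups' line sideways.
- **At rest and clear:** Readings from two pictures taken in quick succession agreed to 0.2 mm or better, apart from a few stray edge points. The contact force was near zero and the gripper about 120 mm above the release height.
- **White roll:** The gripper never went near it while low. I did not re-measure its position at the end.

Some readings disagreed or were unexpected:
- **Height after release:** The pins stayed about 5 mm above the height I released them at. I expected them to drop, but this is inside the limits.
- **Force while pinching:** The wrist showed about 24 N upward as the fingers closed, and it went away once I lifted. I did not find out why; the limit is 120 N.
- **Stand position:** The cameras disagreed by 2 to 3 mm in x. I used the wrist camera's relative measurement for the final placing.

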